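# Seat the splined polishing arbor in the glass polisher's drive and hold it down

### The job

On the glass-polishing machine, first slide the drive carriage by its handle post along the rails until it is against the end stop. Then lift the round-tipped polishing arbor out of the wooden stand, turn it until its splines mesh with the cross-shaped drive socket on the carriage, and push it fully home, its shoulder flush on the hub, with the carriage still at the stop. A spring pushes it back out, so finish while still gripping the arbor and holding it pressed down; leave the other arbors and everything else on the table where they are.

Things in the scene. Friction and masses are not known exactly. Their poses are not given: they have to be found in the camera images.
- slide_base: fixed base of the polishing machine, 360 x 140 mm, rails on top; origin at the centre of its underside on the table. Its +x axis is the carriage's travel direction, towards the end stop (a dark cross bar at its +x end)
- carriage (a joint): carriage on the rails, m along the base's +x: 0 = far end, 0.130 = against the end stop. It slides with about 4 N of friction, stays where it is left and has no latch
- post_top (a point): centre of the top of the carriage's handle, an upright steel post 20 mm in diameter that stands 55 mm above the carriage deck (its top about 100 mm above the table); axes as the base's. The post lies 85 mm behind the socket's axis (towards the base's -x)
- socket (a point): centre of the mouth of the drive socket, in the top face of the 52 mm square aluminium drive hub on the carriage, 90 mm above the table; turns with the hub. x and y axes lie along the arms of the cross-shaped slot (27 mm across, 10 mm wide; also parallel to the hub's sides). The hub resists turning with about 0.25 N m and can stand up to 0.8 rad either way from the base's axes
- ejector (a joint): spring ejector inside the socket, m of downward travel: 0 = up (its top 16 mm below the mouth), 0.010 when the arbor is fully home. Pushes up with 5 N at 0 and 9 N at 0.010, more than the arbor's weight, so a released arbor rises again
- arbor: the ROUND-TIPPED polishing arbor, plain steel with a tan felt tip, 82 mm tall, 160 g. Shank with four splines in a cross (24 mm across, each 7 mm thick, 26 mm long), shoulder disc 48 mm across (26 to 32 mm above the origin), square wrench block 24 x 24 mm (32 to 66 mm), domed tip 22 mm across. Origin at the centre of the shank's lower end; z up; x, y along splines and normal to the block's faces.
- shoulder (a point): centre of the underside of that arbor's shoulder disc, 26 mm above its origin; level with the socket's mouth when the arbor is fully home. Any of the four quarter turns of the arbor fits the socket
- stand: fixed wooden stand, 270 x 100 mm, top at 50 mm, three holes 85 mm apart along its x axis, an arbor hangs by its shoulder in each; origin at the centre of its underside on the table
- arbor_cone: bystander: a like arbor with a long pointed felt cone (106 mm tall in all); origin at the shank's lower end
- arbor_disc: bystander: a like arbor with a flat felt disc 42 mm across on top (84 mm tall in all); origin at the shank's lower end
- tin: bystander: low aluminium tin, 50 mm across, 30 mm tall; origin under its centre
- cup: bystander: white cup, 76 mm across, 60 mm tall; origin under its centre
- bowl: bystander: white bowl, 100 mm across, 45 mm tall; origin under its centre
- jar: bystander: glass jar, 60 mm across, 85 mm tall; origin under its centre
- wrench: bystander: wrench lying flat on the table
- glass_piece: bystander: flat piece of amber glass, 55 x 38 x 6 mm; origin under its centre
Not all that is in view belongs to the job. Leave any green or yellow look-alike of the arbor alone.

How it is judged:
By the outcome, as a careful person would: the job done as asked, in the order asked, and still so for the second after the job is handed in, while the arm keeps its last pose, push and grip.
It also fails if it takes over 58 s, if anything falls off the work surface, if the arm or the gripper's body presses on something with over 40 N, if the wrist force passes 120 N, or if a joint passes its speed limit or range.

### The arm

A 6-joint arm with a two-finger parallel gripper is mounted at the origin on the work surface. World frame = base frame: x ahead of the robot, y to its left, z up, the work surface at z = 0. Lengths are in m, angles in rad, forces in N, time in s.
With the tool pointing down it reaches from about 0.35 to 0.975 m from the base axis. Payload 4.9 kg.
Tool frame: the origin (TCP) lies midway between the tips of the shut fingers; the grasp point (between the pads) lies 19 mm behind it; z points along the fingers, y is the line along which they close (so a half turn about z gives the same grasp; the last joint's range is limited). The gripper opens to 85 mm and grips with 20 to 120 N. Pads are 22 mm wide; open, the fingers measure 114 mm over their backs; the gripper's body (76 mm by 85 mm) begins 54 mm behind the grasp point. The pads swing forward as they close: fully open they stand 13 mm farther back than shut.
Start: joints at [-0.119, 0.053, 1.613, -0, 1.476, -0.119], TCP at [0.625, 0, 0.231] pointing down, gripper open.
Joint ranges: [-3.01, 3.01], [-1.01, 2.22], [0.06, 2.58], [-1.02, 4.17], [0.09, 2.62], [-3.14, 3.14]. Speed limits (rad/s): [2.57, 2.57, 3.14, 3.14, 3.14, 3.14].

### API

Orientations are given as a rotation vector (axis times angle).
In Python, from station import ctrl, optics, job gives the robot as it stands.
- The arm moves only by the shell command python3 -m jog 'ROWS' [OPENING] [FORCE]. ROWS is JSON, a list of rows, each a list of 2 entries, a list of its own where there are three numbers: the shift along the tool's x, y, z in m, then the turn, a rotation vector about the tool's x, y, z in rad. A call has 1 to 5 rows; each row is the pose to reach, as a shift and turn from the pose commanded when the call began, along the tool's axes at that moment; what a row does not reach only later rows make up. A row lasts 1/10 s, in which the tool goes at most 50 mm and 8.59 degrees, less where a joint would pass 70% of its speed; a pose out of reach is approached as far as the arm can. A call with a gripper value outside its range is refused whole. OPENING is the opening, from 0 (shut) to 1 (fully open), set as the call begins (- or left out, the last holds). The fingers move at their own pace and stop on an object; FORCE is the grip in N (left out, the last holds). Time passes only in rows, so rows that repeat a pose let the fingers close. It gives the time, the measured TCP pose, the force, the opening and the grip force at its end, in the units of the state.
- ctrl.get_obs(): the state, without advancing time (a new reading comes with each control period).
- optics.get_image(name): name is "scene" or "side" or "wrist"; returns a dict with "image" (480x640x3 uint8, blue, green, red), "fx", "fy", "cx", "cy" (pixels), "D" ([k1, k2, p1, p2, k3] as OpenCV has them; the pictures are not rectified), "rvec" (rotation vector, rad) and "tvec" (3), from world to camera coordinates, as OpenCV has them; the wrist camera has in their place "mount" (4x4, takes a point from camera to tool coordinates, whose origin is the TCP and whose axes are the flange's). Camera axes: x right, y down, z forward; pixel columns grow to the right and rows downward; lengths in m; the calibration is good to about 2 mm. A picture is of the moment at which its call begins: read the wrist's pose just before it. There is no depth.
- job.finish_job(): hands the job in; it is judged then, once.
The state is a dict: "t": time; "q": joint angles; "dq": joint speeds; "effort": joint torques, N m; "tool_pos": TCP position; "tool_rot": TCP orientation; "contact_force": force on the tool from outside, world axes, zero at the start; "wrist_torque": the same for the moment, N m; "opening": finger opening in m; "grip_force": force on a finger pad.
Only numpy, scipy, OpenCV 4.12 (cv2) and the standard library are available. Lean on these libraries where they do the work, as an engineer would, in place of code of your own. Each camera call takes 0.05 s, during which the arm holds its last target. There are 200 camera calls.

## Working session

There is one attempt and no reset: what is moved stays moved. The work goes in short steps, Python scripts to look and compute and a shell command to move; the robot and the scene stay as the last step left them, time stands still between calls to the robot, and variables do not carry over. Pictures are saved under pics/ and viewed, at most 10 in all, crops included, and the job is handed in when it is done.

```bash
ls; mkdir -p pics; cat > h.py <<'E'
import numpy as np, cv2
from scipy.spatial.transform import Rotation as R
from station import ctrl, optics, job
def K(c): return np.array([[c['fx'],0,c['cx']],[0,c['fy'],c['cy']],[0,0,1.]])
def grab(name):
    o=ctrl.get_obs(); c=optics.get_image(name)
    if 'mount' in c:
        T=np.eye(4); T[:3,:3]=R.from_rotvec(o['tool_rot']).as_matrix(); T[:3,3]=o['tool_pos']
        T=T@np.array(c['mount'])
    else:
        T=np.eye(4); T[:3,:3]=R.from_rotvec(np.ravel(c['rvec'])).as_matrix(); T[:3,3]=np.ravel(c['tvec']); T=np.linalg.inv(T)
    c['T']=T; return c
def ray(c,uv):
    p=cv2.undistortPoints(np.array(uv,float).reshape(-1,1,2),K(c),np.array(c['D'],float)).reshape(-1,2)
    d=np.c_[p,np.ones(len(p))]@c['T'][:3,:3].T
    return c['T'][:3,3],d
def onz(c,uv,z):
    o,d=ray(c,uv); return o+d*((z-o[2])/d[:,2])[:,None]
def proj(c,P):
    W=np.linalg.inv(c['T']); return cv2.projectPoints(np.array(P,float).reshape(-1,1,3),cv2.Rodrigues(W[:3,:3])[0],W[:3,3],K(c),np.array(c['D'],float))[0].reshape(-1,2)
E
python3 - <<'E'
from h import *
import pickle
for n in ('scene','side','wrist'):
    c=grab(n); cv2.imwrite(f'pics/{n}0.png',c['image']); pickle.dump(c,open(n+'0.pkl','wb'))
    print(n,c['T'].round(3).tolist(),c['fx'])
print(ctrl.get_obs())
E
```

```text
pics
scene [[-0.118, 0.595, -0.795, 1.423], [0.993, 0.061, -0.102, 0.155], [-0.012, -0.802, -0.598, 0.752], [0.0, 0.0, 0.0, 1.0]] 472.70807071592316
side [[0.697, -0.457, 0.553, 0.004], [-0.717, -0.463, 0.521, -0.457], [0.018, -0.76, -0.65, 0.715], [0.0, 0.0, 0.0, 1.0]] 516.33460195375
wrist [[1.0, 0.001, -0.002, 0.625], [-0.0, -0.958, -0.285, 0.072], [-0.002, 0.285, -0.958, 0.372], [0.0, 0.0, 0.0, 1.0]] 339.95058736863103
{'t': 0.15, 'q': array([-1.19008087e-01,  5.32065795e-02,  1.61398033e+00,  4.16749971e-05,
        1.47599205e+00, -1.18967336e-01]), 'dq': array([-0.00150939, -0.00258844, -0.004096  ,  0.00243314, -0.00164659,
       -0.00010672]), 'effort': array([ 5.10442842e-04, -3.94241810e+01, -3.70721948e+01, -1.15854355e-04,
        4.61802789e-03,  5.00508997e-05]), 'tool_pos': array([6.24516741e-01, 6.48247999e-05, 2.30343553e-01]), 'tool_rot': array([-2.22059105e+00, -2.22049173e+00,  1.48849935e-03]), 'contact_force': array([-0.09813713, -1.36760714, -0.04132835]), 'wrist_torque': array([-0.03326353,  0.02546275, -0.00367221]), 'grip_force': 0.0, 'opening': 0.08552021348679584}
```

View pics/scene0.png

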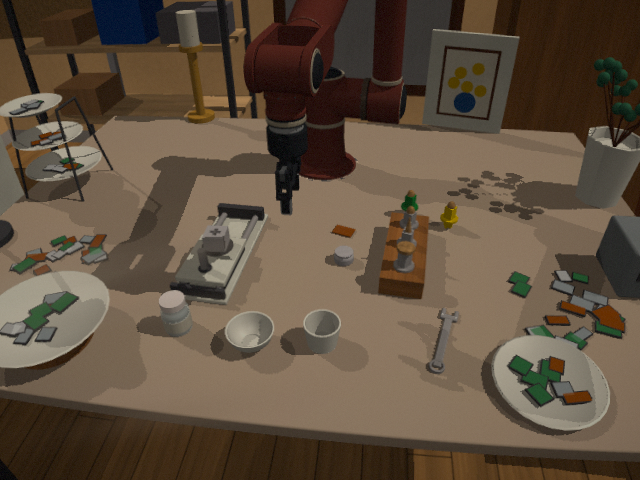

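View pics/side0.png

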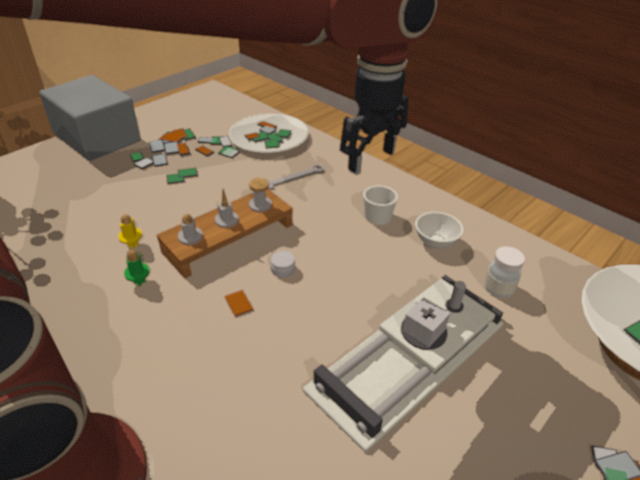

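The scene view shows the post at (204,258), the hub at (215,233) and the round arbor farthest back in the stand at (409,218). The side view shows the post top at (459,285), the socket at (428,313), the end stop at (345,400) and the round arbor at (189,228). The carriage is at the far end from the stop.

```bash
python3 - <<'E'
from h import *
import pickle
s=pickle.load(open('side0.pkl','rb'));c=pickle.load(open('scene0.pkl','rb'))
f=lambda k,uv,z:onz(k,[uv],z)[0].round(3)
print('post side',f(s,(459,285),.1),'scene',f(c,(203,250),.1))
print('sock side',f(s,(428,313),.09),'scene',f(c,(215,232),.09))
print('round tip side',f(s,(188,220),.106),'scene',f(c,(410,211),.106))
print('disc side',f(s,(260,185),.108), 'scene',f(c,(405,246),.108))
print('base corners',[f(s,p,.012) for p in [(307,388),(363,438),(502,318)]])
print('scene corners',[f(c,p,.012) for p in [(177,287),(225,293),(266,212)]])
for n,k in(('s',s),('c',c)):
  a=k['image']
  crop=a[250:450,290:520] if n=='s' else a[190:310,160:290]
  cv2.imwrite(f'{n}.png',crop)
a=cv2.resize(s['image'][250:450,290:520],None,fx=2.4,fy=2.4,interpolation=2)
b=cv2.resize(s['image'][170:290,110:310],(552,331),interpolation=2)
w=pickle.load(open('wrist0.pkl','rb'))['image']
cv2.imwrite('pics/m1.png',cv2.resize(w,(640,480)))
E
```

```text
post side [ 0.618 -0.212  0.1  ] scene [ 0.628 -0.207  0.1  ]
sock side [ 0.538 -0.207  0.09 ] scene [ 0.545 -0.205  0.09 ]
round tip side [0.395 0.246 0.106] scene [0.431 0.26  0.106]
disc side [0.567 0.237 0.108] scene [0.577 0.243 0.108]
base corners [array([ 0.338, -0.131,  0.012]), array([ 0.335, -0.249,  0.012]), array([ 0.69 , -0.279,  0.012])]
scene corners [array([ 0.663, -0.274,  0.012]), array([ 0.67 , -0.156,  0.012]), array([ 0.333, -0.131,  0.012])]
```

View pics/m1.png

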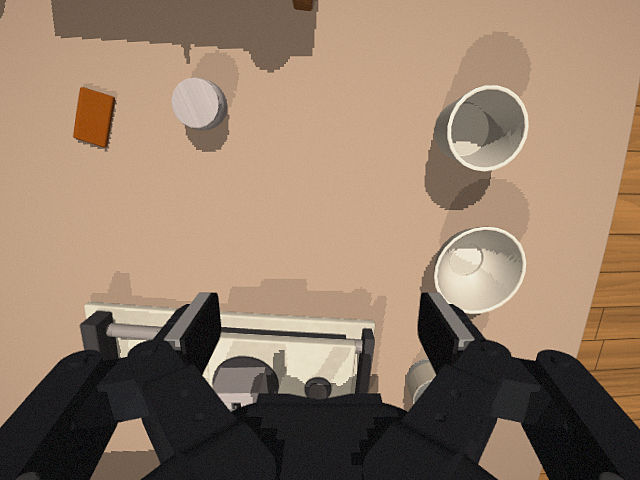

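```bash
python3 - <<'E'
from h import *
import pickle
w=pickle.load(open('wrist0.pkl','rb'))
f=lambda uv,z:onz(w,[uv],z)[0].round(4)
print('post',f((318,388),.1))
a,b=f((88,308),.012),f((372,326),.012); print(a,b,np.degrees(np.arctan2(*(a-b)[1::-1])))
a,b=f((108,331),.03),f((355,346),.03); print('rail',a,b,np.degrees(np.arctan2(*(a-b)[1::-1])))
E
```

```text
post [ 0.6235 -0.1645  0.1   ]
[ 0.3407 -0.1282  0.012 ] [ 0.6883 -0.1491  0.012 ] 176.5591430777703
rail [ 0.3736 -0.1484  0.03  ] [ 0.6665 -0.1648  0.03  ] 176.79525207871916
```

```bash
python3 -m jog '[[[-0.05,0,0],[0,0,-0.15]],[[-0.1,0,0.01],[0,0,-0.3]],[[-0.14,0,0.02],[0,0,-0.45]],[[-0.18,0,0.02],[0,0,-0.6]],[[-0.21,-0.003,0.02],[0,0,-0.75]]]' 0.7 40; python3 -m jog '[[[0,0,0],[0,0,-0.15]],[[0,0,0],[0,0,-0.3]],[[0,0,0],[0,0,-0.45]],[[0,0,0],[0,0,-0.6]],[[0,0,0],[0,0,-0.76]]]'; python3 -m jog '[[[0,0,0],[0,0,0]],[[0,0,0],[0,0,0]],[[0,0,0],[0,0,0]]]'
python3 - <<'E'
from h import *
import pickle
c=grab('wrist'); cv2.imwrite('pics/w1.png',c['image']); pickle.dump(c,open('w1.pkl','wb'))
o=ctrl.get_obs();print(R.from_rotvec(o['tool_rot']).as_matrix().round(3).tolist(),o['contact_force'])
E
```

```text
t: 0.65
tool_pos: [0.6212, -0.2123, 0.21]
tool_rot: [-1.261, -2.875, 0.0]
contact_force: [-0.7, 0.1, 1.0]
opening: 0.0596
grip_force: 0.0
t: 1.15
tool_pos: [0.6217, -0.21, 0.2107]
tool_rot: [-0.118, -3.138, -0.001]
contact_force: [-0.7, 0.5, -0.4]
opening: 0.0595
grip_force: 0.0
t: 1.45
tool_pos: [0.6219, -0.2099, 0.2111]
tool_rot: [-0.131, -3.139, -0.0]
contact_force: [-0.8, 0.2, 0.1]
opening: 0.0598
grip_force: 0.0
[[-0.997, 0.083, -0.0], [0.083, 0.997, 0.0], [0.0, 0.0, -1.0]] [ 0.22139169 -0.10470873  0.08851634]
```

View pics/w1.png

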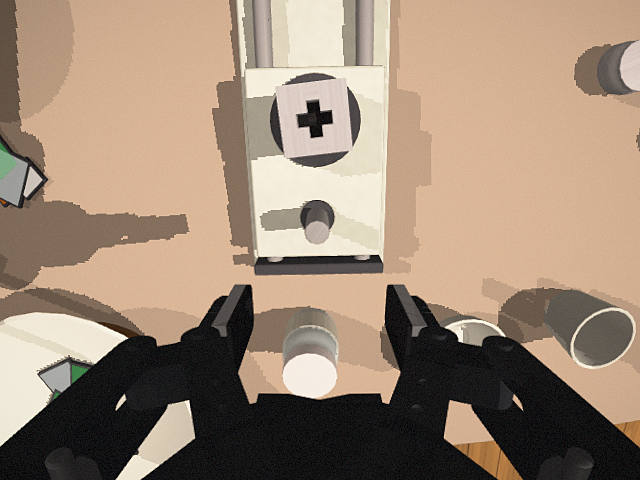

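The wrist view shows the post top at (317,234), the socket cross at (315,118) with the hub turned a few degrees, and the jar beyond at (310,375).

```bash
python3 - <<'E'
from h import *
import pickle
w=pickle.load(open('w1.pkl','rb'))
f=lambda uv,z:onz(w,[uv],z)[0].round(4)
p=f((317,234),.1);s=f((315,118),.09);print('post',p,'sock',s,np.linalg.norm((p-s)[:2]),np.degrees(np.arctan2(*(s-p)[1::-1])))
print('jar',f((310,375),.085))
for a,b in (((247,68),(257,258)),((384,68),(383,258))):
  a,b=f(a,.045),f(b,.045);print('deck',a,b,np.degrees(np.arctan2(*(a-b)[1::-1])))
# hub corners / square via mask
g=w['image'].astype(int); h=f((277,87),.09),f((345,79),.09),f((354,151),.09),f((285,159),.09)
print([np.degrees(np.arctan2(*(h[(i+1)%4]-h[i])[1::-1])).round(1) for i in range(4)],[np.linalg.norm(h[(i+1)%4]-h[i]).round(3) for i in range(4)],np.mean(h,0))
o=ctrl.get_obs();Rm=R.from_rotvec(o['tool_rot']).as_matrix();print('shift tool',(Rm.T@(p-o['tool_pos'])).round(4))
E
```

```text
post [ 0.6234 -0.2121  0.1   ] sock [ 0.5376 -0.2064  0.09  ] 0.08598912721966655 176.19922193491004
jar [ 0.7658 -0.231   0.085 ]
deck [ 0.4901 -0.26    0.045 ] [ 0.6586 -0.2736  0.045 ] 175.3855364116675
deck [ 0.4998 -0.1456  0.045 ] [ 0.6688 -0.1524  0.045 ] 177.6958506174951
[np.float64(91.5), np.float64(3.9), np.float64(-88.3), np.float64(-179.7)] [np.float64(0.049), np.float64(0.051), np.float64(0.053), np.float64(0.052)] [ 0.538775 -0.2063    0.09    ]
shift tool [-0.0017 -0.002   0.1112]
```

```bash
python3 -m jog '[[[-0.002,-0.002,0.05],[0,0,0]],[[-0.002,-0.002,0.1],[0,0,0]],[[-0.002,-0.002,0.145],[0,0,0]],[[-0.002,-0.002,0.145],[0,0,0]]]'; python3 -m jog '[[[0,0,0],[0,0,0]],[[0,0,0],[0,0,0]],[[0,0,0],[0,0,0]],[[0,0,0],[0,0,0]],[[0,0,0],[0,0,0]]]' 0.1 40
```

```text
t: 1.9
tool_pos: [0.6181, -0.2095, 0.0576]
tool_rot: [-0.129, -3.124, -0.01]
contact_force: [-1.8, 0.3, -0.3]
opening: 0.0595
grip_force: 0.0
t: 2.4
tool_pos: [0.6265, -0.2121, 0.0709]
tool_rot: [0.128, 3.133, -0.001]
contact_force: [-1.1, 4.6, 6.6]
opening: 0.0187
grip_force: 39.6
```

```bash
python3 -m jog '[[[0.015,0,0],[0,0,0]],[[0.03,-0.001,0],[0,0,0]],[[0.045,-0.001,0],[0,0,0]],[[0.06,-0.001,0],[0,0,0]],[[0.075,-0.0015,0],[0,0,0]]]';python3 -m jog '[[[0.015,0,0],[0,0,0]],[[0.03,-0.0005,0],[0,0,0]],[[0.04,-0.001,0],[0,0,0]],[[0.045,-0.001,0],[0,0,0]],[[0.045,-0.001,0],[0,0,0]]]'
```

```text
t: 2.9
tool_pos: [0.5528, -0.2075, 0.0709]
tool_rot: [0.128, 3.128, -0.001]
contact_force: [7.7, 6.4, 4.8]
opening: 0.0187
grip_force: 42.3
t: 3.4
tool_pos: [0.5067, -0.2045, 0.0708]
tool_rot: [0.128, 3.132, 0.001]
contact_force: [1.6, 7.9, 9.6]
opening: 0.0187
grip_force: 42.8
```

```bash
python3 -m jog '[[[0.004,0,0],[0,0,0]],[[0.008,0,0],[0,0,0]],[[0.012,0,0],[0,0,0]],[[0.014,0,0],[0,0,0]],[[0.014,0,0],[0,0,0]]]';python3 -m jog '[[[0.003,0,0],[0,0,0]],[[0.003,0,0],[0,0,0]]]'
```

```text
t: 3.9
tool_pos: [0.5009, -0.2042, 0.0714]
tool_rot: [0.129, 3.11, -0.003]
contact_force: [33.6, 3.4, -13.0]
opening: 0.0187
grip_force: 39.9
t: 4.1
tool_pos: [0.4983, -0.204, 0.0719]
tool_rot: [0.129, 3.109, -0.003]
contact_force: [32.8, 4.5, -11.6]
opening: 0.0189
grip_force: 40.2
```

```bash
python3 -m jog '[[[0,0,0],[0,0,0]],[[0,0,0],[0,0,0]],[[0,0,0],[0,0,0]],[[-0.01,0,-0.04],[0,0,0]],[[-0.01,0,-0.09],[0,0,0]]]' 0.7;python3 -m jog '[[[0,0,-0.05],[0,0,0]],[[0,0,-0.05],[0,0,0]],[[0,0,-0.05],[0,0,0]],[[0,0,-0.05],[0,0,0]]]'
python3 - <<'E'
from h import *
import pickle
c=grab('wrist'); cv2.imwrite('pics/w2.png',c['image']); pickle.dump(c,open('w2.pkl','wb'))
E
```

```text
t: 4.6
tool_pos: [0.4951, -0.2035, 0.1544]
tool_rot: [-0.128, -3.133, -0.004]
contact_force: [1.4, -0.6, 0.1]
opening: 0.0601
grip_force: 0.0
t: 5.0
tool_pos: [0.496, -0.204, 0.2047]
tool_rot: [-0.128, -3.137, -0.002]
contact_force: [0.1, 0.2, -0.5]
opening: 0.0599
grip_force: 0.0
```

View pics/w2.png

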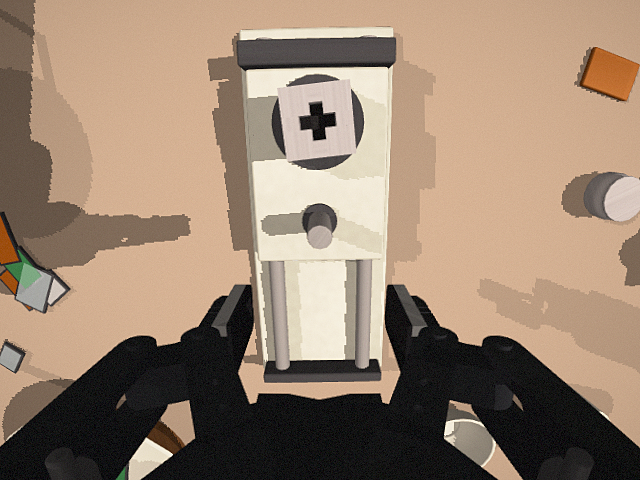

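The carriage deck now touches the dark stop bar (row 67). The socket cross is at (318,121) and the post at (320,236). Next I measure the cross with a mask.

```bash
cat >> h.py <<'E'
def blob(m,uv,lo=50,hi=30000):
    n,l,st,ce=cv2.connectedComponentsWithStats(m.astype(np.uint8))
    k=[i for i in range(1,n) if lo<st[i,4]<hi]
    i=min(k,key=lambda i:np.hypot(*(ce[i]-uv)))
    cn=max(cv2.findContours((l==i).astype(np.uint8),0,1)[0],key=cv2.contourArea)
    return cn.reshape(-1,2).astype(float),st[i]
def rect(P): # min area rect of world xy contour: centre,size,angle mod 90
    r=cv2.minAreaRect((P[:,:2]*1000).astype(np.float32)); return np.array(r[0])/1000,np.round(r[1],1),round(r[2],1)
E
python3 - <<'E'
from h import *
import pickle
w=pickle.load(open('w2.pkl','rb'));g=cv2.cvtColor(w['image'],6)
roi=np.zeros_like(g);roi[70:170,270:368]=1
print(g[121,318],g[121,300],g[121,335],g[121,290],g[90,290],g[160,318])
m=(g>140)&(roi>0)
h,st=blob(m,(318,121),1000);print('hub',st,rect(onz(w,h,.09)))
c,st=blob((g<75)&(roi>0),(318,121),200,1500);P=onz(w,c,.09);print('cross',st,rect(P),P[:,:2].mean(0))
print('post',onz(w,[(320,236)],.1))
E
```

```text
28 58 75 201 202 70
hub [ 270   70   98  100 7203] (array([ 0.41393649, -0.19811339]), array([72.4, 68.8]), 85.3)
cross [300 102  36  38 751] (array([ 0.41362741, -0.1990134 ]), array([23.6, 23.7]), 49.2) [ 0.41362028 -0.19890249]
post [[ 0.49726866 -0.20381607  0.1       ]]
```

```bash
cat >> h.py <<'E'
def hubfit(w,ctr,half,z=.09,thr=130,search=30,span=0.6):
    # edges of a bright square: scan from the centre side outwards to first dark
    g=cv2.cvtColor(w['image'],6).astype(float);L=[]
    for d in ((1,0),(0,1),(-1,0),(0,-1)):
        pts=[]
        for t in np.linspace(-span*half,span*half,25):
            prof=[];rs=np.arange(half-12,half+12,.25)
            for r in rs:
                u=ctr[0]+d[0]*r-d[1]*t; v=ctr[1]+d[1]*r+d[0]*t
                prof.append(cv2.getRectSubPix(g.astype(np.float32),(1,1),(u,v))[0,0])
            k=np.argmin(np.gradient(np.convolve(prof,np.ones(5)/5,'same'))[4:-4])+4
            r=rs[k];pts.append((ctr[0]+d[0]*r-d[1]*t,ctr[1]+d[1]*r+d[0]*t))
        P=onz(w,pts,z)[:,:2]
        vx,vy,x0,y0=cv2.fitLine(P.astype(np.float32),cv2.DIST_HUBER,0,.0005,.0005).ravel()
        L.append(((x0,y0),(vx,vy),np.degrees(np.arctan2(vy,vx))%90))
    a=[l[2] for l in L]; a=np.degrees(np.angle(np.exp(4j*np.radians(a))))/4
    e=np.array([np.cos(np.radians(a)),np.sin(np.radians(a))]);n=np.array([-e[1],e[0]])
    Q=np.array([l[0] for l in L]); c=e*0
    for ax in (e,n):
        s=[Q[i]@ax for i in range(4) if abs(np.dot(L[i][1],ax))<.7]; c=c+ax*np.mean(s); print('width',round(float(np.ptp(s))*1000,1))
    print('angles',[round(float(l[2]),1) for l in L]); return c,a
E
python3 - <<'E'
from h import *
import pickle
w=pickle.load(open('w2.pkl','rb'))
print(hubfit(w,(317,121),36))
print(hubfit(pickle.load(open('w1.pkl','rb')),(316,119),36))
E
```

```text
Traceback (most recent call last):
  File "h.py", line 48, in hubfit
    s=[Q[i]@ax for i in range(4) if abs(np.dot(L[i][1],ax))<.7]; c=c+ax*np.mean(s); print('width',round(float(np.ptp(s))*1000,1))
                                    ^^^^^^^^^^^^^^^^^^^^^^^^^^
ValueError: The truth value of an array with more than one element is ambiguous. Use a.any() or a.all()
```

```bash
sed -i 's/np.angle(np.exp(4j\*np.radians(a)))/np.angle(np.mean(np.exp(4j*np.radians(a))))/' h.py
python3 - <<'E'
from h import *
import pickle
w=pickle.load(open('w2.pkl','rb'))
print(hubfit(w,(317,121),36))
print(hubfit(pickle.load(open('w1.pkl','rb')),(316,119),36))
E
```

```text
width 51.7
width 51.8
angles [1.7, 1.8, 1.6, 2.0]
(array([ 0.41379803, -0.19911225], dtype=float32), np.float32(1.7797952))
width 51.8
width 51.8
angles [2.0, 1.8, 1.3, 2.0]
(array([ 0.5378186 , -0.20702901], dtype=float32), np.float32(1.7852433))
```

```bash
python3 -m jog '[[[0.012,0.045,-0.01],[0,0,0]],[[0.024,0.09,-0.02],[0,0,0]],[[0.036,0.135,-0.02],[0,0,0]],[[0.048,0.18,-0.02],[0,0,0]],[[0.06,0.223,-0.02],[0,0,0]]]'; python3 -m jog '[[[0.012,0.045,0],[0,0,0]],[[0.024,0.09,0],[0,0,0]],[[0.036,0.135,0],[0,0,0]],[[0.048,0.18,0],[0,0,0]],[[0.06,0.223,0],[0,0,0]]]';  python3 -m jog '[[[0,0,0],[0,0,0]],[[0,0,0],[0,0,0]],[[0,0,0],[0,0,0]]]'
python3 - <<'E'
from h import *
import pickle
c=grab('wrist'); cv2.imwrite('pics/w3.png',c['image']); pickle.dump(c,open('w3.pkl','wb'))
E
```

```text
t: 5.55
tool_pos: [0.4537, 0.0245, 0.2241]
tool_rot: [-0.128, -3.136, -0.001]
contact_force: [1.3, -0.1, -0.4]
opening: 0.0596
grip_force: 0.0
t: 6.05
tool_pos: [0.412, 0.2514, 0.2241]
tool_rot: [-0.127, -3.136, 0.002]
contact_force: [0.2, 0.2, 0.3]
opening: 0.0594
grip_force: 0.0
t: 6.35
tool_pos: [0.4134, 0.249, 0.2249]
tool_rot: [-0.129, -3.137, 0.002]
contact_force: [-0.1, -0.0, 0.2]
opening: 0.06
grip_force: 0.0
```

View pics/w3.png

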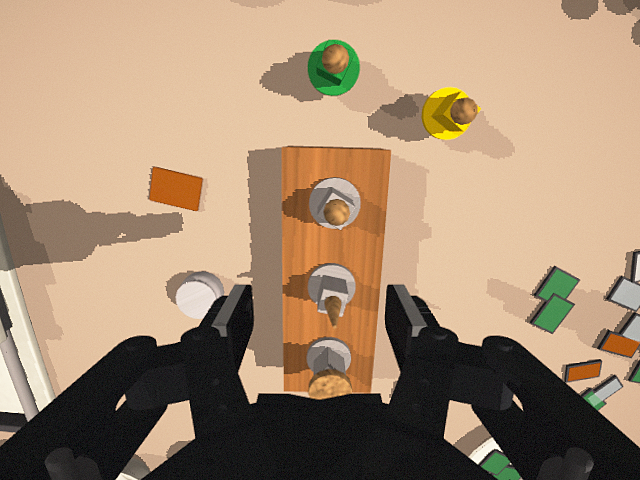

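The round arbor is at (336,205): grey shoulder disc with the dome tip at (336,212), and its block is turned relative to the stand. A zoomed crop should give the block yaw.

```bash
python3 - <<'E'
from h import *
import pickle
w=pickle.load(open('w3.pkl','rb'))
im=w['image'][170:240,300:370]; cv2.imwrite('pics/z3.png',cv2.resize(im,(560,560),interpolation=cv2.INTER_CUBIC))
hsv=cv2.cvtColor(w['image'],40);m=(hsv[...,1]<70)
roi=np.zeros(m.shape,bool);roi[170:240,300:370]=1
c,st=blob(m&roi,(336,203),300);P=onz(w,c,.056);print(st,cv2.minEnclosingCircle((P[:,:2]*1000).astype(np.float32)))
print(onz(w,[(336,212)],.1), onz(w,[(282,148),(390,150)],.05))
E
```

```text
[ 309  177   51   53 1510] ((403.8215637207031, 263.65545654296875), 24.88323211669922)
[[0.40166617 0.26287325 0.1       ]] [[0.3496157  0.21972227 0.05      ]
 [0.35928844 0.31738601 0.05      ]]
```

View pics/z3.png

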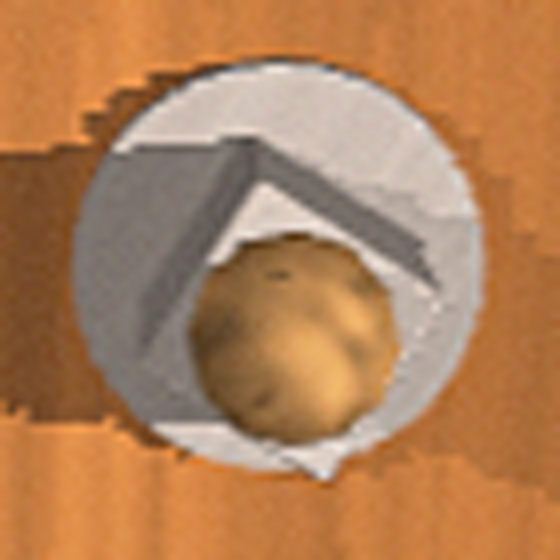

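```bash
python3 - <<'E'
from h import *
import pickle
w=pickle.load(open('w3.pkl','rb'))
uv=np.array([(262,183),(440,290),(325,478),(145,360)])/8+(300,170)-.5
P=onz(w,uv,.09);d=np.roll(P,-1,0)-P
print(P.mean(0),np.linalg.norm(d,axis=1),np.degrees(np.arctan2(d[:,1],d[:,0]))%90)
o=ctrl.get_obs();Rm=R.from_rotvec(o['tool_rot']).as_matrix();print(np.degrees(np.arctan2(Rm[1,0],Rm[0,0])),o['q'])
t=np.r_[.4025,.2635,.18];print(Rm.T@(t-o['tool_pos']))
E
```

```text
[0.40274346 0.26336723 0.09      ] [0.02161454 0.02325488 0.02284667 0.02209842] [54.33300416 55.48450136 51.41264434 52.4266382 ]
175.23699758786947 [ 3.87286919e-01 -2.93895049e-01  1.93999511e+00 -3.42310928e-04
  1.49721354e+00 -1.10035462e+00]
[0.0122799  0.01381466 0.04530648]
```

```bash
python3 -m jog '[[[0.006,0.007,0.02],[0,0,0.14]],[[0.012,0.014,0.04],[0,0,0.28]],[[0.012,0.014,0.06],[0,0,0.42]],[[0.012,0.014,0.075],[0,0,0.555]],[[0.012,0.014,0.075],[0,0,0.555]]]' 0.6; python3 -m jog '[[[0,0,0],[0,0,0]],[[0,0,0],[0,0,0]],[[0,0,0],[0,0,0]]]'
python3 - <<'E'
from h import *
o=ctrl.get_obs();Rm=R.from_rotvec(o['tool_rot']).as_matrix();print(np.degrees(np.arctan2(Rm[1,0],Rm[0,0])),Rm.T@(np.r_[.403,.2635,.061]-o['tool_pos']))
E
```

```text
t: 6.9
tool_pos: [0.4017, 0.2628, 0.1484]
tool_rot: [-0.985, -2.979, 0.006]
contact_force: [0.4, -0.3, -0.7]
opening: 0.0519
grip_force: 0.0
t: 7.2
tool_pos: [0.4037, 0.2649, 0.1527]
tool_rot: [0.982, 2.983, 0.002]
contact_force: [0.8, -1.4, 0.0]
opening: 0.0511
grip_force: 0.0
143.56626696399883 [-0.00011877 -0.00174253  0.09166062]
```

```bash
python3 -m jog '[[[0,-0.001,0.03],[0,0,0]],[[0,-0.001,0.055],[0,0,0]],[[0,-0.001,0.075],[0,0,0]],[[0,-0.001,0.085],[0,0,0]],[[0,-0.001,0.09],[0,0,0]]]'; python3 -m jog '[[[0,0,0],[0,0,0]],[[0,0,0],[0,0,0]],[[0,0,0],[0,0,0]]]';python3 -m jog '[[[0,0,0],[0,0,0]],[[0,0,0],[0,0,0]],[[0,0,0],[0,0,0]],[[0,0,0],[0,0,0]],[[0,0,0],[0,0,0]]]' 0.1 70
```

```text
t: 7.7
tool_pos: [0.4021, 0.264, 0.0609]
tool_rot: [-0.982, -2.984, 0.001]
contact_force: [-0.0, -0.2, -0.2]
opening: 0.0515
grip_force: 0.0
t: 8.0
tool_pos: [0.4032, 0.2645, 0.0626]
tool_rot: [0.982, 2.982, 0.003]
contact_force: [0.1, -0.1, 0.7]
opening: 0.0517
grip_force: 0.0
t: 8.5
tool_pos: [0.4028, 0.2644, 0.0621]
tool_rot: [0.982, 2.983, 0.001]
contact_force: [-0.6, -0.2, 4.4]
opening: 0.0231
grip_force: 69.4
```

```bash
python3 -m jog '[[[0,0,-0.01],[0,0,0]],[[0,0,-0.03],[0,0,0]],[[0,0,-0.06],[0,0,0]],[[0,0,-0.1],[0,0,0]],[[0,0,-0.13],[0,0,0]]]'; python3 -m jog '[[[0,0,0],[0,0,0]],[[0,0,0],[0,0,0]],[[0,0,0],[0,0,0]]]'
python3 - <<'E'
from h import *
import pickle
c=grab('wrist'); pickle.dump(c,open('w4.pkl','wb'));cv2.imwrite('pics/w4.png',c['image'])
o=ctrl.get_obs();Rm=R.from_rotvec(o['tool_rot']).as_matrix();print(np.degrees(np.arctan2(Rm[1,0],Rm[0,0])),Rm.T@(np.r_[.4138,-.1991,.19]-o['tool_pos']))
E
```

```text
t: 9.0
tool_pos: [0.4019, 0.2639, 0.193]
tool_rot: [0.983, 2.984, 0.0]
contact_force: [1.3, 0.6, -1.4]
opening: 0.023
grip_force: 68.9
t: 9.3
tool_pos: [0.4009, 0.2634, 0.1888]
tool_rot: [-0.982, -2.981, 0.005]
contact_force: [-0.3, 0.0, -2.0]
opening: 0.0229
grip_force: 68.9
143.54062411992126 [-0.28529475 -0.36427373 -0.00057581]
```

View pics/w4.png

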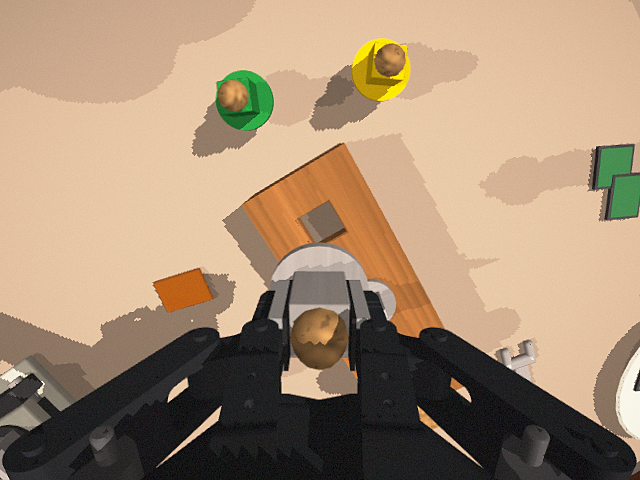

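The arbor is held squarely between the pads (dome at (320,338)). Its hole in the stand is empty and the neighbours are in place.

```bash
python3 -m jog '[[[-0.029,-0.036,0],[0,0,0]],[[-0.058,-0.073,0],[0,0,0]],[[-0.087,-0.109,0],[0,0,0]],[[-0.115,-0.145,0],[0,0,0]],[[-0.142,-0.182,0],[0,0,0]]]'; python3 -m jog '[[[-0.029,-0.036,0],[0,0,0]],[[-0.058,-0.073,0],[0,0,0]],[[-0.087,-0.109,0],[0,0,0]],[[-0.115,-0.145,0],[0,0,0]],[[-0.143,-0.182,0],[0,0,0]]]'; python3 -m jog '[[[0,0,0],[0,0,-0.14]],[[0,0,0],[0,0,-0.28]],[[0,0,0],[0,0,-0.42]],[[0,0,0],[0,0,-0.56]],[[0,0,0],[0,0,-0.668]]]';python3 -m jog '[[[0,0,0],[0,0,0]],[[0,0,0],[0,0,0]],[[0,0,0],[0,0,0]]]'
python3 - <<'E'
from h import *
import pickle
w=pickle.load(open('w4.pkl','rb'));M=np.array(w['mount'])
hsv=cv2.cvtColor(w['image'],40);m=(hsv[...,1]>100);roi=np.zeros(m.shape,bool);roi[300:372,288:352]=1
c,st=blob(m&roi,(320,338),300);u,r=cv2.minEnclosingCircle(c.astype(np.float32));print(st,u,r)
p=cv2.undistortPoints(np.array([[u]]),K(w),np.array(w['D'],float)).ravel();d=M[:3,:3]@np.r_[p,1];o=M[:3,3]
print('dome in tool',o+d*((-.033-o[2])/d[2]))
o=ctrl.get_obs();Rm=R.from_rotvec(o['tool_rot']).as_matrix();print(np.degrees(np.arctan2(Rm[1,0],Rm[0,0])),Rm[:,2],Rm.T@(np.r_[.4138,-.1991,.19]-o['tool_pos']))
c=grab('wrist'); pickle.dump(c,open('w5.pkl','wb'));cv2.imwrite('pics/w5.png',c['image'])
for n in('side','scene'):
  c=grab(n); pickle.dump(c,open(n+'5.pkl','wb'));cv2.imwrite(f'pics/{n}5.png',c['image'])
E
```

```text
t: 9.85
tool_pos: [0.407, 0.0318, 0.1893]
tool_rot: [-0.981, -2.981, 0.001]
contact_force: [0.6, -0.7, -1.7]
opening: 0.023
grip_force: 69.4
t: 10.35
tool_pos: [0.4139, -0.1994, 0.1892]
tool_rot: [-0.983, -2.981, -0.002]
contact_force: [1.1, 0.2, -1.8]
opening: 0.0228
grip_force: 69.4
t: 10.85
tool_pos: [0.4141, -0.1975, 0.189]
tool_rot: [0.057, -3.138, -0.004]
contact_force: [0.0, -0.3, -2.1]
opening: 0.0229
grip_force: 69.6
t: 11.15
tool_pos: [0.4148, -0.1978, 0.1905]
tool_rot: [0.047, -3.14, -0.001]
contact_force: [0.7, 0.1, -1.7]
opening: 0.0229
grip_force: 69.6
[ 288  308   63   62 2742] (319.0, 338.5) 31.036367416381836
dome in tool [ 3.88663127e-05 -1.96475300e-04 -3.30000000e-02]
-178.27326454316923 [-1.17519027e-03  8.11894941e-04 -9.99998980e-01] [ 0.00105996 -0.00126031  0.00048834]
```

View pics/w5.png

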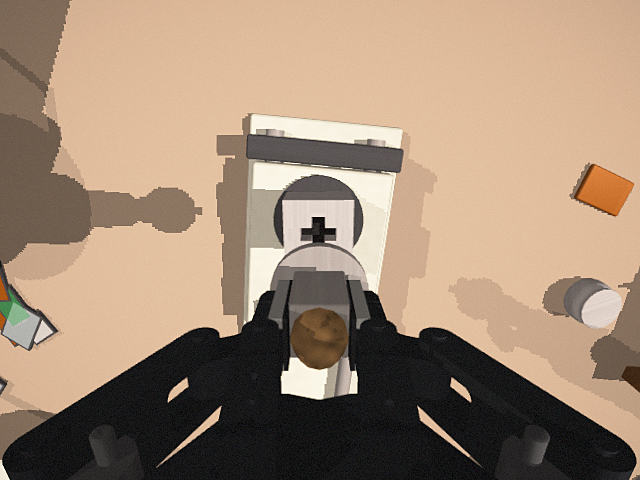

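```bash
python3 - <<'E'
from h import *
import pickle
w=pickle.load(open('w5.pkl','rb'));g=cv2.cvtColor(w['image'],6)
for v in (221,223,225,231,233): print(v,g[v,296:342].tolist())
print([ (v,g[v,318],g[v,304],g[v,333]) for v in range(210,246)])
print(g[210,274:290].tolist(),g[210,346:362].tolist(),g[195:206,318].tolist())
E
```

```text
221 [213, 217, 221, 214, 214, 215, 219, 218, 214, 213, 218, 220, 222, 220, 226, 181, 80, 1, 25, 25, 15, 25, 22, 16, 18, 16, 23, 0, 74, 206, 226, 218, 214, 220, 218, 218, 220, 221, 221, 216, 211, 212, 215, 216, 218, 216]
223 [214, 219, 220, 215, 217, 216, 218, 216, 216, 217, 217, 221, 220, 221, 230, 183, 93, 29, 40, 47, 50, 55, 47, 38, 18, 18, 13, 12, 59, 201, 227, 217, 218, 218, 221, 219, 221, 220, 222, 216, 212, 215, 213, 219, 218, 219]
225 [216, 213, 218, 222, 216, 217, 216, 217, 214, 214, 215, 225, 222, 223, 229, 174, 65, 32, 33, 37, 43, 43, 46, 33, 10, 23, 8, 15, 57, 200, 227, 217, 219, 221, 219, 219, 220, 223, 220, 219, 214, 217, 218, 216, 219, 220]
231 [216, 215, 217, 211, 176, 94, 23, 38, 31, 38, 31, 29, 41, 29, 38, 30, 41, 43, 38, 44, 38, 50, 39, 31, 20, 25, 25, 25, 14, 16, 20, 30, 17, 20, 13, 15, 14, 27, 0, 79, 173, 222, 224, 221, 218, 216]
233 [214, 221, 218, 224, 189, 94, 22, 25, 37, 30, 38, 38, 29, 32, 29, 35, 37, 50, 43, 42, 48, 47, 58, 30, 17, 21, 24, 24, 21, 26, 23, 14, 15, 12, 15, 12, 16, 14, 5, 74, 171, 215, 223, 217, 221, 213]
[(210, np.uint8(216), np.uint8(218), np
[... 1275 characters left out ...]
, (236, np.uint8(22), np.uint8(84), np.uint8(99)), (237, np.uint8(18), np.uint8(79), np.uint8(98)), (238, np.uint8(19), np.uint8(76), np.uint8(95)), (239, np.uint8(17), np.uint8(72), np.uint8(91)), (240, np.uint8(24), np.uint8(102), np.uint8(105)), (241, np.uint8(16), np.uint8(199), np.uint8(239)), (242, np.uint8(56), np.uint8(227), np.uint8(226)), (243, np.uint8(90), np.uint8(222), np.uint8(225)), (244, np.uint8(80), np.uint8(179), np.uint8(162)), (245, np.uint8(80), np.uint8(69), np.uint8(77))]
[121, 41, 52, 49, 60, 51, 49, 35, 152, 217, 220, 213, 219, 219, 218, 222] [215, 214, 218, 221, 218, 220, 228, 182, 102, 70, 72, 76, 73, 71, 76, 55] [93, 98, 90, 92, 97, 202, 221, 219, 221, 216, 216]
```

```bash
python3 - <<'E'
from h import *
import pickle
w=pickle.load(open('w5.pkl','rb'))
f=lambda *u:onz(w,u,.09)
P=f((300.9,232),(335.6,232),(311.6,223),(324.3,223),(318,227.6),(318,240.3),(318,216.6),(318,199.7),(281.7,210),(353.5,210))
o=ctrl.get_obs();Rm=R.from_rotvec(o['tool_rot']).as_matrix()
print(((P-o['tool_pos'])@Rm*1000).round(1)); print(o['tool_pos'])
E
```

```text
[[  3.3 -13.7 101.1]
 [  3.3  12.  101.1]
 [ 10.2  -5.7 101.1]
 [ 10.2   3.6 101.1]
 [  6.7  -1.  101.1]
 [ -3.1  -1.1 101.1]
 [ 15.   -1.  101.1]
 [ 27.5  -1.  101.1]
 [ 20.  -27.4 101.1]
 [ 19.9  24.8 101.1]]
[ 0.41507218 -0.19797852  0.1910941 ]
```

```bash
python3 -m jog '[[[0.0015,-0.001,0.02],[0,0,0]],[[0.0015,-0.001,0.04],[0,0,0]],[[0.0015,-0.001,0.052],[0,0,0]],[[0.0015,-0.001,0.052],[0,0,0]],[[0.0015,-0.001,0.052],[0,0,0]]]'; python3 -m jog '[[[0,0,0.003],[0,0,0]],[[0,0,0.006],[0,0,0]],[[0,0,0.01],[0,0,0]],[[0,0,0.014],[0,0,0]],[[0,0,0.016],[0,0,0]]]';python3 -m jog '[[[0,0,0],[0,0,0]],[[0,0,0],[0,0,0]]]'
```

```text
t: 11.8
tool_pos: [0.4139, -0.1992, 0.1397]
tool_rot: [-0.049, 3.141, -0.0]
contact_force: [-0.1, 0.4, -1.7]
opening: 0.0229
grip_force: 69.6
t: 12.3
tool_pos: [0.4135, -0.1989, 0.1227]
tool_rot: [0.05, -3.141, -0.001]
contact_force: [-0.8, 0.1, -1.6]
opening: 0.0229
grip_force: 69.6
t: 12.5
tool_pos: [0.4137, -0.1991, 0.1233]
tool_rot: [0.05, -3.141, -0.0]
contact_force: [0.8, -0.2, -1.2]
opening: 0.023
grip_force: 69.6
```

Shank is about 5 mm into the socket with no contact force. Continuing down.

```bash
python3 -m jog '[[[0,0,0.003],[0,0,0]],[[0,0,0.006],[0,0,0]],[[0,0,0.009],[0,0,0]],[[0,0,0.012],[0,0,0]],[[0,0,0.015],[0,0,0]]]' - 100;python3 -m jog '[[[0,0,0.002],[0,0,0]],[[0,0,0.004],[0,0,0]],[[0,0,0.006],[0,0,0]],[[0,0,0.006],[0,0,0]],[[0,0,0.006],[0,0,0]]]'
```

```text
t: 13.0
tool_pos: [0.4138, -0.1991, 0.1088]
tool_rot: [0.05, -3.141, -0.0]
contact_force: [-2.3, 1.8, 4.7]
opening: 0.0227
grip_force: 101.8
t: 13.5
tool_pos: [0.4138, -0.1991, 0.1031]
tool_rot: [0.05, -3.141, -0.0]
contact_force: [-3.2, 2.6, 6.3]
opening: 0.0224
grip_force: 102.1
```

```bash
python3 -m jog '[[[0,0,0.001],[0,0,0]],[[0,0,0.002],[0,0,0]],[[0,0,0.002],[0,0,0]],[[0,0,0.002],[0,0,0]]]'
```

```text
t: 13.9
tool_pos: [0.4145, -0.1992, 0.1021]
tool_rot: [-0.05, 3.14, -0.0]
contact_force: [-3.4, 3.3, 10.0]
opening: 0.0227
grip_force: 102.7
```

```bash
python3 -m jog '[[[0,0,0.001],[0,0,0]],[[0,0,0.0015],[0,0,0]],[[0,0,0.0015],[0,0,0]],[[0,0,0.0015],[0,0,0]]]'
```

```text
t: 14.3
tool_pos: [0.4155, -0.1993, 0.1021]
tool_rot: [-0.05, 3.138, -0.0]
contact_force: [-3.3, 5.7, 15.0]
opening: 0.0223
grip_force: 103.4
```

The shoulder seated at the predicted height (z stopped at 0.1021), but the tool drifted 1.7 mm away from the stop. I'll press back towards the stop.

```bash
python3 -m jog '[[[0.001,0,0],[0,0,0]],[[0.002,0,0],[0,0,0]],[[0.003,0,0],[0,0,0]],[[0.003,0,0],[0,0,0]],[[0.003,0,0],[0,0,0]]]'
python3 - <<'E'
from h import *
import pickle
c=grab('wrist'); pickle.dump(c,open('w6.pkl','wb'))
b=pickle.load(open('w5.pkl','rb'))
cv2.imwrite('pics/w6.png',c['image'])
print(ctrl.get_obs()['tool_pos'],ctrl.get_obs()['contact_force'])
E
```

```text
t: 14.8
tool_pos: [0.4143, -0.1998, 0.1023]
tool_rot: [-0.049, 3.132, -0.002]
contact_force: [3.1, 4.7, 10.5]
opening: 0.0222
grip_force: 102.8
[ 0.41434435 -0.19977864  0.10229177] [ 3.89541962  4.70917674 10.10289294]
```

View pics/w6.png

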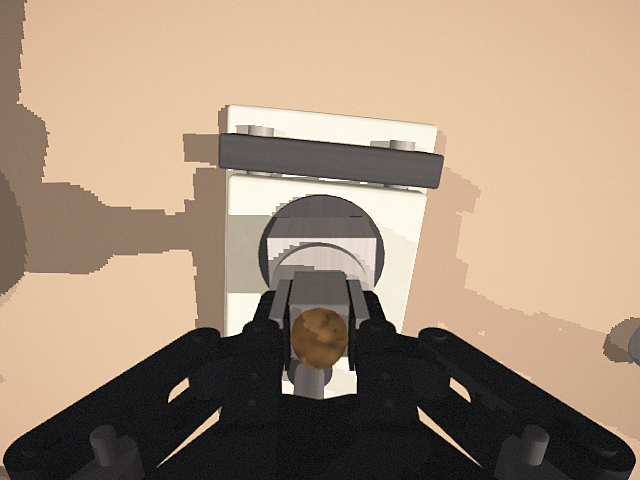

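```bash
python3 -m jog '[[[0.001,0,0],[0,0,0]],[[0.002,0,0],[0,0,0]],[[0.002,0,0],[0,0,0]],[[0.002,0,0],[0,0,0]]]';python3 -m jog '[[[0.001,0,0],[0,0,0]],[[0.002,0,0],[0,0,0]],[[0.002,0,0],[0,0,0]],[[0.002,0,0],[0,0,0]]]'; python3 -m jog '[[[0.001,0,0],[0,0,0]],[[0.002,0,0],[0,0,0]],[[0.002,0,0],[0,0,0]],[[0.002,0,0],[0,0,0]]]'
```

```text
t: 15.25
tool_pos: [0.4125, -0.2, 0.1023]
tool_rot: [-0.049, 3.132, -0.003]
contact_force: [3.9, 5.0, 10.4]
opening: 0.0224
grip_force: 102.7
t: 15.65
tool_pos: [0.4112, -0.2001, 0.1025]
tool_rot: [-0.049, 3.129, -0.003]
contact_force: [7.1, 3.8, 9.3]
opening: 0.0224
grip_force: 102.6
t: 16.05
tool_pos: [0.4107, -0.2001, 0.1025]
tool_rot: [-0.049, 3.125, -0.004]
contact_force: [12.4, 3.7, 4.2]
opening: 0.0225
grip_force: 102.0
```

```bash
python3 -m jog '[[[0.001,0,0.001],[0,0,0]],[[0.001,0,0.002],[0,0,0]],[[0.001,0,0.002],[0,0,0]],[[0.001,0,0.002],[0,0,0]]]'
python3 - <<'E'
from h import *
o=ctrl.get_obs();print(R.from_rotvec(o['tool_rot']).as_matrix()[:,2],o['wrist_torque'])
E
```

```text
t: 16.45
tool_pos: [0.4108, -0.2002, 0.1024]
tool_rot: [-0.048, 3.123, -0.003]
contact_force: [11.2, 6.5, 12.8]
opening: 0.0223
grip_force: 103.1
[ 0.01830212 -0.00183196 -0.99983082] [ 1.47297988 -2.09284453  0.05171311]
```

```bash
python3 -m jog '[[[0,0,0.0005],[0,0.01,0]],[[0,0,0.001],[0,0.02,0]],[[0,0,0.0015],[0,0.02,0]],[[0,0,0.0015],[0,0.02,0]]]'
python3 - <<'E'
from h import *
o=ctrl.get_obs();print(R.from_rotvec(o['tool_rot']).as_matrix()[:,2],o['wrist_torque'],o['tool_pos'],o['contact_force'])
E
```

```text
t: 16.85
tool_pos: [0.4111, -0.2002, 0.1021]
tool_rot: [0.049, -3.14, 0.004]
contact_force: [9.8, 9.1, 19.8]
opening: 0.0227
grip_force: 104.0
[-0.00166275 -0.00229808 -0.99999598] [ 1.84551077 -1.70803449  0.05103045] [ 0.41111871 -0.20017948  0.10208902] [ 9.77608963  9.14069874 19.83665171]
```

```bash
python3 -m jog '[[[0,0,0],[0,0,0]],[[0,0,0],[0,0,0]],[[0,0,0],[0,0,0]],[[0,0,0],[0,0,0]],[[0,0,0],[0,0,0]]]'
python3 - <<'E'
from h import *
import pickle
c=grab('wrist');b=pickle.load(open('w6.pkl','rb'))
for n,k in(('before',b),('now',c)):
    g=cv2.cvtColor(k['image'],6)
    print(n,[g[162:190,u].tolist() for u in (262,310)])
print(ctrl.get_obs()['tool_pos'],ctrl.get_obs()['contact_force'])
E
```

```text
t: 17.35
tool_pos: [0.4111, -0.2002, 0.1021]
tool_rot: [0.049, -3.14, 0.004]
contact_force: [9.3, 8.8, 20.2]
opening: 0.0226
grip_force: 103.9
before [[90, 90, 88, 88, 89, 91, 91, 86, 74, 47, 157, 211, 215, 141, 125, 129, 185, 232, 238, 241, 246, 250, 248, 248, 248, 248, 248, 248], [91, 91, 93, 87, 90, 90, 91, 86, 88, 89, 88, 93, 81, 66, 98, 149, 144, 145, 97, 134, 158, 214, 237, 240, 244, 249, 249, 250]]
now [[93, 90, 88, 91, 93, 93, 90, 90, 90, 87, 88, 88, 89, 90, 82, 68, 80, 136, 113, 144, 194, 236, 237, 242, 246, 250, 248, 248], [93, 92, 94, 101, 91, 94, 89, 91, 89, 97, 93, 87, 83, 91, 85, 87, 91, 89, 88, 77, 64, 113, 107, 131, 169, 224, 237, 242]]
[ 0.41109361 -0.20017369  0.10206671] [ 9.19998917  9.72099916 18.54209976]
```

```bash
python3 -c "
from station import job; print(job.finish_job())"
```

```text
the job is handed in; nothing more can be done
None
```

I handed the job in with the carriage against the end stop (about 9 N towards it, not moving) and the round-tipped arbor fully home in the socket, still gripped and pressed down with about 20 N; the carriage had come a few millimetres off the stop by the time the arbor was seated, so I pushed it back afterwards.

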